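Make up the sugar caddy

ROBOT

A 6-joint arm with a two-finger parallel gripper is mounted at the origin on the work surface. World frame = base frame: x ahead of the robot, y to its left, z up, the work surface at z = 0. Lengths are in m, angles in rad, forces in N, time in s.
With the tool pointing down it reaches from about 0.25 to 0.85 m from the base axis. Payload 12.5 kg.
Tool frame: the origin (TCP) lies between the finger pads; the fingertips stand 17 mm ahead of it and the grasp point (between the pads) lies 2 mm behind it (ctrl.tip_reach is the distance from the TCP to the fingertips, in m); z points along the fingers, y is the line along which they close (so a half turn about z gives the same grasp; the last joint's range is limited). The gripper opens to 93 mm and grips with 3 to 60 N. Pads are 15 mm wide; open, the fingers measure 128 mm over their backs; the gripper's body (75 mm by 188 mm) begins 65 mm behind the grasp point.
Start: joints at [1.223, 0.351, 1.652, -0, 1.139, -0.085], TCP at [0.143, 0.531, 0.236] pointing down, gripper open.
Joint ranges: [-2.75, 2.75], [-0.79, 2.1], [0.01, 2.65], [-1.57, 4.71], [0.07, 3.14], [-2.87, 2.87]. Speed limits (rad/s): [2.22, 2.22, 2.79, 3.14, 3.14, 3.14].

INTERFACE

Orientations are given as a unit quaternion [x, y, z, w].
In Python, from rig import ctrl, viewer gives the robot as it stands. The module is installed in compiled form; this text tells all that it offers. Calls block until the motion is done:
- ctrl.move_to(position, orientation): joint-space move of the TCP to a pose.
- ctrl.movel(position, max_speed=0.15, rot=None): straight line of the TCP; rot=None keeps the orientation; max_speed is the mean speed in m/s.
- ctrl.move_j(angles): joint-space move.
- ctrl.gripper_to(opening): finger opening in m; the grip force is fixed at half the most; returns when the fingers have stopped.
- ctrl.sleep(seconds).
- ctrl.inverse_kinematics(position, orientation): joint angles nearest the present ones, or None.
- ctrl.state(): the state.
- viewer.capture(name): name is "scene" or "top" or "wrist"; returns (picture, depth): 420x560x3 uint8, blue, green, red; 420x560 float32, m along the optical axis (not along the pixel's ray), 0 where there is no reading.
- viewer.camera_params(name): a dict with "camera_matrix" (3x3 intrinsics, pixels), "dist" ([k1, k2, p1, p2, k3] as OpenCV has them; the pictures are not rectified), "pose" (4x4, takes a point from camera to world coordinates). Camera axes: x right, y up, looking along -z (the intrinsics and any distortion apply to the point x, -y, -z); pixel columns grow to the right and rows downward; lengths in m; the calibration is good to about 2 mm. A picture is of the moment at which its call begins: read the wrist's pose just before it. camera_params takes no time and is no camera call; for the wrist camera it gives the pose at the moment of the call.
A pose or a line that the arm cannot do raises ctrl.Unreachable and nothing moves.
- ctrl.close_job(): hands the job in; it is judged then, once.
The state is a dict: "clock": time; "joint_positions": joint angles; "qd": joint speeds; "effort": joint torques, N m; "tool_pos": TCP position; "eef_rot": TCP orientation; "force": force on the tool from outside, world axes, zero at the start; "moment": the same for the moment, N m; "grip_width": finger opening in m; "gripper_force": force on a finger pad.
Only numpy, scipy, OpenCV 4.12 (cv2) and the standard library are available. Lean on these libraries where they do the work, as an engineer would, in place of code of your own. Each camera call takes 0.05 s, during which the arm holds its last target. There are 200 camera calls.

TASK

Make up the bamboo sugar caddy: stand the open sugar bowl upright in the middle of the round well, setting it down without a drop or a bang, and once it stands there close it with its own, smaller lid; lay the deep steel scoop, cup upright, lengthwise in the middle of the long trough, and the short aluminium bag clip in the middle of the square dish. The bigger lid, the flat teaspoon and the long clip do not belong: leave them lying where they are.

Things in the scene. Friction and masses are not known exactly. Their poses are not given: they have to be found in the camera images.
- bowl_c (a point): Open white ceramic sugar bowl, round, 62 mm outside diameter (52 mm at the foot, full width from 10 mm up), 46 mm high, wall 4 mm, mouth 54 mm. Stands on the worktop. Point: on its axis, 23 mm above its underside; z up. About 0.2 kg.
- lid_c (a point): White ceramic disc lid, 68 mm diameter, with an upright round knob of 16 mm diameter. Lies knob up, 32 mm high: boss below (42 mm diameter, 5 mm), 5 mm disc, 22 mm knob. Point: on the axis, 16 mm above its underside, 6 mm above the disc's top. The bowl's own lid: the boss enters the mouth with 6 mm to spare all round, the disc rests on the rim, this point then 34 mm above the bowl's point.
- scoop_c (a point): Deep steel scoop 110 mm long, standing on its round cup (44 mm diameter, 34 mm high), with a flat handle 12 mm wide level with the cup's rim (29 to 33 mm up). Point: mid-length, 17 mm above its underside; x points to the handle's end (55 mm away), the cup's axis is 33 mm from the point towards -x. 70 g, balancing within 10 mm of the cup's axis.
- clip_c (a point): Aluminium bag clip, a straight bar 56 mm long (its x), 14 mm wide, 20 mm high (a 16 mm bar with a round ridge on top). Point: its centre, 10 mm above its underside. The short clip.
- biglid_c (a point): White ceramic disc lid, 94 mm diameter, with an upright round knob of 20 mm diameter. Lies knob up, 32 mm high: boss below (42 mm diameter, 5 mm), 5 mm disc, 22 mm knob. Point: on the axis, 16 mm above its underside, 6 mm above the disc's top. A teapot's lid, the bigger of the two; stays where it is.
- spoon_c (a point): Flat steel teaspoon 120 mm long along its x, with a shallow round bowl 32 mm wide and 8 mm high (the deep scoop's cup is 34 mm high). Point: mid-length, 4 mm up; the handle points to x. Stays where it is.
- longclip_c (a point): Aluminium bag clip, a straight bar 96 mm long (its x), 14 mm wide, 20 mm high (a 16 mm bar with a round ridge on top). Point: its centre, 10 mm above its underside. The long clip; stays where it is.
- well: The round well. Bamboo insert fixed in a shallow bamboo tray (156 x 296 mm, 18 mm high) beside the two others; 135 mm (its x) by 90 mm (y). Origin: centre of its underside, 6 mm above the worktop. Floor 4 mm, rim 14 mm above the origin. A ring on it, 80 mm inside and 88 mm outside diameter, centred on the origin, encloses the place for the bowl.
- trough: The long trough. Bamboo insert fixed in a shallow bamboo tray (156 x 296 mm, 18 mm high) beside the two others; 135 mm (its x) by 90 mm (y). Origin: centre of its underside, 6 mm above the worktop. Floor 4 mm, rim 14 mm above the origin. Its rim encloses a rectangle 125 mm (x) by 60 mm (y), centred on the origin; wall 5 mm.
- dish: The square dish. Bamboo insert fixed in a shallow bamboo tray (156 x 296 mm, 18 mm high) beside the two others; 135 mm (its x) by 90 mm (y). Origin: centre of its underside, 6 mm above the worktop. Floor 4 mm, rim 14 mm above the origin. Its rim encloses a square of 78 mm, centred on the origin; wall 5 mm. A cork coaster (84 mm wide, 6 mm thick) also lies among the loose things.
There are look-alikes about, which are no part of the job. Leave any brown look-alike of the part that bears lid_c alone. What is shaped like the part that bears bowl_c but orange is not meant.

How it is judged:
By the outcome, as a careful person would: the job done as asked, in the order asked, and still so for the second after the job is handed in, with the robot touching nothing.
It also fails if it takes over 106 s, if anything falls off the work surface, if the arm or the gripper's body presses on something with over 40 N, if the wrist force passes 120 N, or if a joint passes its speed limit or range.

## Working session

There is one attempt and no reset: what is moved stays moved. The work goes in short steps, each a Python script; the robot and the scene stay as the last script left them, time stands still between calls to the robot, and variables do not carry over. Pictures are saved under pics/ and viewed, at most 17 in all, crops included, and the job is handed in when it is done.

```bash
mkdir -p pics; ls; python3 - <<'E'
from rig import ctrl, viewer
import cv2,numpy as np
for n in ("top","scene"):
    im,d=viewer.capture(n); cv2.imwrite(f"pics/{n}0.png",cv2.resize(im,(800,600))); np.savez(f"{n}0.npz",im=im,d=d)
    p=viewer.camera_params(n); print(n,p)
print(ctrl.state(),ctrl.tip_reach)
E
```

```text
pics
top {'camera_matrix': array([[445.17014676,   0.        , 282.42471105],
       [  0.        , 445.17014676, 207.21790565],
       [  0.        ,   0.        ,   1.        ]]), 'dist': array([-0.11278475,  0.        ,  0.        ,  0.        ,  0.        ]), 'pose': array([[ 0.01792099,  0.98821159, -0.15204172,  0.40929454],
       [-0.99983393,  0.01720895, -0.00599786, -0.00283976],
       [-0.00331068,  0.15212396,  0.98835588,  0.95577792],
       [ 0.        ,  0.        ,  0.        ,  1.        ]])}
scene {'camera_matrix': array([[430.79280595,   0.        , 280.22701697],
       [  0.        , 430.79280595, 209.27755029],
       [  0.        ,   0.        ,   1.        ]]), 'dist': array([-0.09752591,  0.        ,  0.        ,  0.        ,  0.        ]), 'pose': array([[ 0.03298758, -0.65195865,  0.75753662,  1.1618007 ],
       [ 0.99929684,  0.0079987 , -0.03663132, -0.02574442],
       [ 0.01782279,  0.75821233,  0.65176408,  0.55206289],
       [ 0.        ,  0.        ,  0.        ,  1.        ]])}
{'clock': 0.1, 'joint_positions': array([ 1.22341826e+00,  3.51196514e-01,  1.65233652e+00, -2.95585719e-05,
        1.13912582e+00, -8.45999522e-02]), 'qd': array([ 0.0006202 , -0.00054003, -0.00185663, -0.00046839,  0.00038141,
       -0.0017255 ]), 'effort': array([ 1.06882493e-03, -4.98038471e+01, -2.85706115e+01,  7.01021729e-02,
        2.39123893e-02, -9.21055471e-05]), 'tool_pos': array([0.14275333, 0.53085077, 0.23515647]), 'eef_rot': array([ 1.31005200e-01,  9.91381538e-01, -5.23590348e-04, -1.01142309e-04]), 'force': array([-0.56937171, -0.59308985,  0.3408605 ]), 'moment': array([ 0.00865094, -0.04771233, -0.03295675]), 'gripper_force': 0.0, 'grip_width': 0.09314681166956167} 0.017
```

View pics/top0.png

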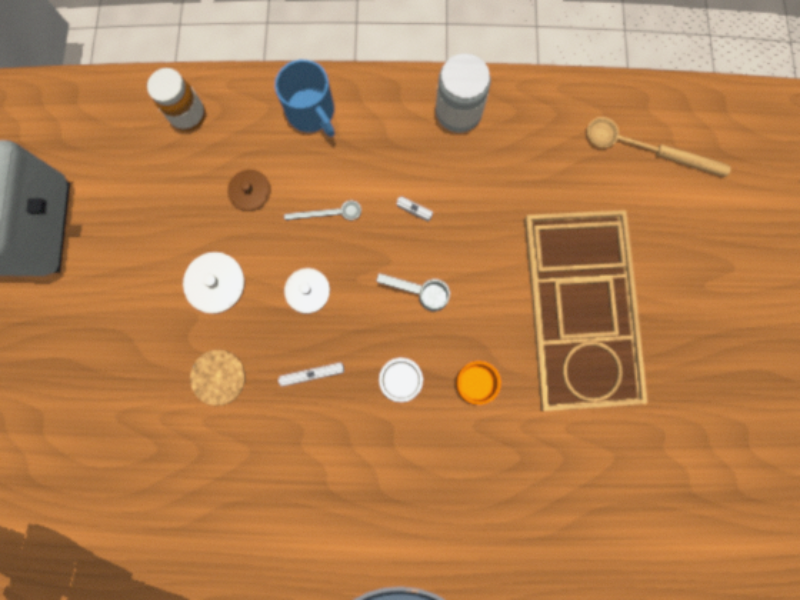

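View pics/scene0.png

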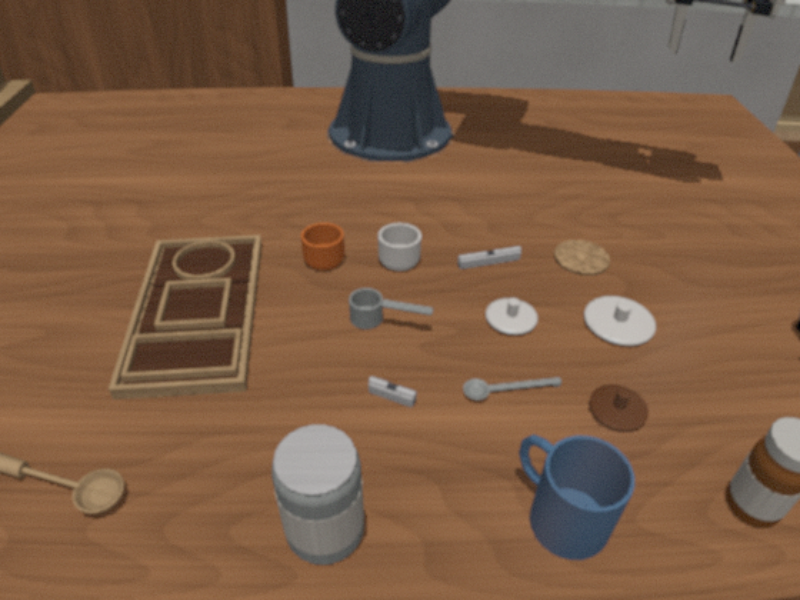

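The top view (800x600 px) shows:
- **To move:** bowl (401,380), its lid (307,290), scoop cup (434,294) with handle end (380,281), and short clip (415,208).
- **Targets:** well (592,371), dish (587,307) and trough (580,246).
- **Distractors:** orange bowl (478,383), big lid (213,282), brown lid, spoon, long clip and cork coaster.

Next I'll compute positions.

```bash
cat > h.py <<'E'
from rig import ctrl, viewer
import cv2, numpy as np
from scipy.spatial.transform import Rotation as R
def cam(n):
    p=viewer.camera_params(n); return p["camera_matrix"],p["dist"],p["pose"]
def px2w(uv,z,c):
    K,D,T=c
    q=cv2.undistortPoints(np.float64(uv).reshape(-1,1,2),K,D).reshape(-1,2)
    r=np.c_[q[:,0],-q[:,1],-np.ones(len(q))]@T[:3,:3].T
    o=T[:3,3]; return (o+r*((z-o[2])/r[:,2])[:,None])[:,:2]
def w2px(P,c):
    K,D,T=c
    q=(np.float64(P).reshape(-1,3)-T[:3,3])@T[:3,:3]
    return cv2.projectPoints(q*[1,-1,-1],np.zeros(3),np.zeros(3),K,D)[0].reshape(-1,2)
def cloud(d,c):
    K,D,T=c; h,w=d.shape
    u,v=np.meshgrid(np.arange(w),np.arange(h))
    q=cv2.undistortPoints(np.float64(np.c_[u.ravel(),v.ravel()]).reshape(-1,1,2),K,D).reshape(-1,2)
    z=d.ravel()[:,None]
    P=np.c_[q[:,:1],-q[:,1:],-np.ones((len(q),1))]*z
    return (P@T[:3,:3].T+T[:3,3]).reshape(h,w,3)
def ortho(im,c,x0,x1,y0,y1,z,s):  # s px per m; up=+x, left=+y
    xs=np.arange(x1,x0,-1/s); ys=np.arange(y1,y0,-1/s)
    Y,X=np.meshgrid(ys,xs)
    m=w2px(np.c_[X.ravel(),Y.ravel(),np.full(X.size,z)],c).astype(np.float32).reshape(*X.shape,2)
    return cv2.remap(im,m[...,0],m[...,1],cv2.INTER_CUBIC)
def shot(n):
    c=cam(n); im,d=viewer.capture(n); return im,d,c
def down(yaw): # tool y axis at angle yaw (world, from +x)
    y=np.array([np.cos(yaw),np.sin(yaw),0]); z=np.array([0,0,-1.]); x=np.cross(y,z)
    return R.from_matrix(np.c_[x,y,z]).as_quat()
E
python3 - <<'E'
from h import *
f=np.load("top0.npz"); c=cam("top"); P=cloud(f["d"],c)
k=.7
pts=dict(bowl=(401,380,.046),lid=(307,287,.032),cup=(434,294,.034),hend=(379,280,.033),clip=(415,208,.02),clipL=(398,201,.016),clipR=(432,216,.016),well=(592,371,.02),dish=(587,307,.02),trough=(580,246,.02),orange=(478,383,.046),trTL=(527,215,.018),trTR=(626,211,.018),trBL=(544,409,.018),trBR=(646,402,.018))
for n,(u,v,z) in pts.items(): print(n,px2w([u*k,v*k],z,c)[0].round(4))
H=P[...,2]; print("table z",np.median(H[300:380,150:450]))
m=((H>.004)&(H<.12)&(f["d"]>0)).astype(np.uint8)
nl,L,st,ce=cv2.connectedComponentsWithStats(m)
for i in range(1,nl):
    if st[i,4]>60:
        q=P[L==i]; print(ce[i].round()/k, st[i,4], "min",q.min(0).round(3),"max",q.max(0).round(3))
s=ctrl.state(); T=cam("wrist")[2]; print(cam("wrist")); print(s["tool_pos"])
E
```

```text
bowl [0.4284 0.004 ]
lid [0.5624 0.1455]
cup [ 0.5549 -0.042 ]
hend [0.5745 0.0393]
clip [ 0.6893 -0.0123]
clipL [0.7012 0.0139]
clipR [ 0.6783 -0.0385]
well [ 0.446  -0.2778]
dish [ 0.5414 -0.2723]
trough [ 0.6349 -0.2641]
orange [ 0.426  -0.1055]
trTL [ 0.6823 -0.1839]
trTR [ 0.6926 -0.339 ]
trBL [ 0.3898 -0.2059]
trBR [ 0.4009 -0.3594]
table z -0.001058945021436608
[461.42857143  95.71428571] 1398 min [ 0.82  -0.121  0.004] max [ 0.894 -0.042  0.12 ]
[305.71428571  95.71428571] 1527 min [0.795 0.114 0.004] max [0.899 0.198 0.092]
[175.71428571  98.57142857] 1152 min [0.817 0.329 0.004] max [0.875 0.386 0.114]
[658.57142857 148.57142857] 782 min [ 0.76  -0.514  0.004] max [ 0.851 -0.286  0.023]
[ 42.85714286 224.28571429] 2001 min [0.573 0.516 0.004] max [0.74  0.627 0.12 ]
[248.57142857 190.        ] 679 min [0.687 0.216 0.004] max [0.753 0.283 0.034]
[414.28571429 208.57142857] 188 min [ 0.674 -0.038  0.004] max [0.709 0.015 0.023]
[327.14285714 211.42857143] 230 min [0.673 0.072 0.004] max [0.705 0.19  0.011]
[584.28571429 310.        ] 9712 min [ 0.388 -0.36   0.004] max [ 0.69
[... 483 characters left out ...]
max [ 0.457 -0.076  0.049]
[310.         374.28571429] 307 min [0.419 0.091 0.005] max [0.453 0.185 0.023]
[398.57142857 595.71428571] 201 min [ 0.112 -0.043  0.004] max [0.125 0.05  0.016]
(array([[304.57574823,   0.        , 284.76232856],
       [  0.        , 304.57574823, 208.88736298],
       [  0.        ,   0.        ,   1.        ]]), array([-0.03935611,  0.        ,  0.        ,  0.        ,  0.        ]), array([[ 0.25913797, -0.93039319, -0.25926052,  0.07051143],
       [ 0.96583977,  0.24934255,  0.07058208,  0.54973267],
       [-0.00102441, -0.26869461,  0.96322487,  0.38474476],
       [ 0.        ,  0.        ,  0.        ,  1.        ]]))
[0.14275333 0.53085077 0.23515647]
```

```bash
python3 - <<'E'
from h import *
import pickle
for i,(x,y,z) in enumerate([(.46,-.02,.32),(.46,-.24,.28)]):
    ctrl.move_to([x,y,z],down(np.pi/2)); ctrl.sleep(.3)
    im,d,c=shot("wrist"); pickle.dump((im,d,c),open(f"w{i}.pkl","wb"))
    if i==0: o=ortho(im,c,.36,.74,-.08,.20,.034,2000)
    else: o=ortho(im,c,.37,.71,-.38,-.16,.02,1750)
    print(o.shape); cv2.imwrite(f"pics/w{i}.png",cv2.resize(o,None,fx=1 if i else .78,fy=1 if i else .78))
    print(ctrl.state()["clock"],ctrl.state()["joint_positions"].round(2))
E
```

```text
(760, 560, 3)
2.7417 [-0.14  0.1   1.76  0.    1.28 -1.72]
(595, 385, 3)
3.9833 [-0.57  0.25  1.68  0.    1.22 -2.14]
```

View pics/w0.png

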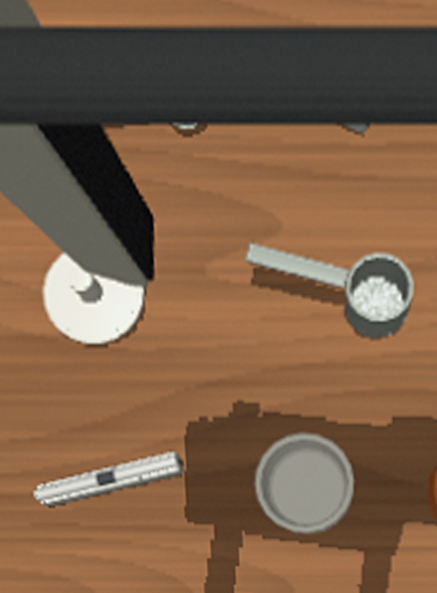

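View pics/w1.png

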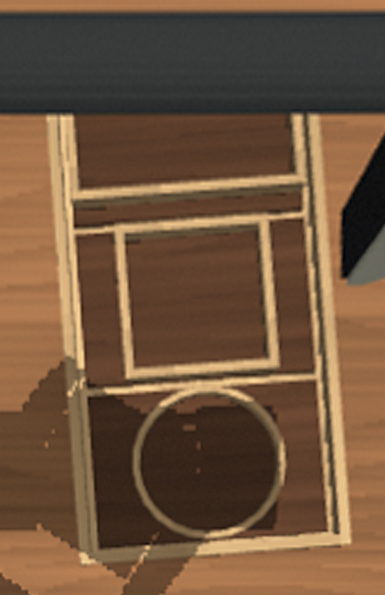

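The wrist views agree with the top camera to about 2 mm. In w0 the scoop cup is at (379,287) and the bowl at (305,483). In w1 the ring is at (209,461) and the dish at (197,297), with the tray turned about 3.8°. Bowl first.

```bash
cat >> h.py <<'E'
TA=np.deg2rad(3.8)
WELL=np.array([.446,-.2786]); DISH=np.array([.5408,-.2725]); TROUGH=np.array([.635,-.2655])
def st(): 
    s=ctrl.state(); return s
def pick(xy,z,yaw,open_,close,lift=.16):
    q=down(yaw); ctrl.move_to([*xy,z+.06],q); ctrl.gripper_to(open_)
    ctrl.movel([*xy,z],.1); ctrl.gripper_to(close)
    s=st(); print("grip",s["grip_width"],s["gripper_force"],s["tool_pos"].round(4))
    ctrl.movel([*xy,lift],.12); ctrl.sleep(.2)
    s=st(); print("lift",s["grip_width"],s["gripper_force"],s["force"].round(2),s["clock"])
def settle(xy,z0,zmin,df=3.):
    ctrl.movel([*xy,z0],.08); ctrl.sleep(.25); b=np.mean([st()["force"] for _ in range(3)],0); z=z0
    while z>zmin:
        z-=.0007; ctrl.movel([*xy,z],.02); f=st()["force"]-b
        if abs(f[2])>df: break
    s=st(); print("settle",z,s["tool_pos"].round(4),f.round(2),s["clock"])
E
python3 - <<'E'
from h import *
pick((.4288,.004),.033,0.0,.085,.04)
ctrl.move_to([*WELL,.12],down(TA)); ctrl.sleep(.2)
im,d,c=shot("wrist"); cv2.imwrite("pics/b1.png",cv2.resize(im,(800,600)))
print(st()["clock"])
E
```

```text
grip 0.060688248978948416 29.876255923882127 [0.4291 0.004  0.0333]
lift 0.06070433519361386 29.87739664502442 [ 0.16 -0.15 -1.56] 8.8417
10.1917
```

View pics/b1.png

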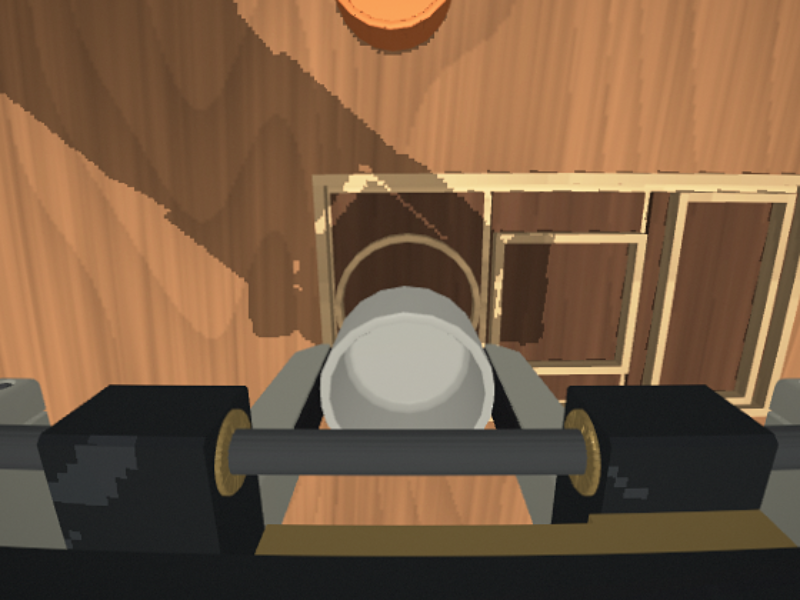

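The bowl is held upright (rim centre about (407,372)), and the ring and trough are clearly visible. Setting it down under force watch, then fetching the lid.

```bash
python3 - <<'E'
from h import *
im,d,c=shot("wrist")
k=.7
# trough inner rim corners seen at top, from last picture
print("trough corners",px2w(np.array([(683,203),(785,203),(742,396),(655,391)])*k,.02,c).round(4).tolist())
settle(WELL,.0465,.041,2.)
ctrl.gripper_to(.078); s=st(); print(s["force"].round(2))
ctrl.movel([*WELL,.13],.12)
LID=np.array([.5624,.1455])
ctrl.move_to([LID[0],LID[1],.13],down(np.pi/2)); ctrl.sleep(.2)
im,d,c=shot("wrist"); print(st()["clock"])
P=cloud(d,c); near=np.hypot(P[...,0]-LID[0],P[...,1]-LID[1])<.03
m=near&(P[...,2]>.026)&(P[...,2]<.036); q=P[m]; print("knob pts",m.sum(),q.mean(0).round(4),q.min(0).round(4),q.max(0).round(4))
cv2.imwrite("pics/l1.png",cv2.resize(im,(800,600)))
im,d,c=shot("top"); o=ortho(im,c,.38,.51,-.36,-.2,.056,2500); cv2.imwrite("pics/t1.png",o)
E
```

```text
trough corners [[0.5994, -0.2063], [0.6608, -0.2013], [0.6692, -0.3248], [0.6095, -0.3244]]
settle 0.043000000000000003 [ 0.4461 -0.2786  0.0433] [-3.32  0.79  6.9 ] 12.8083
[-0.07 -0.54  0.59]
16.0833
knob pts 273 [0.561  0.1494 0.0318] [0.5541 0.1417 0.0261] [0.5695 0.1572 0.0344]
```

View pics/l1.png

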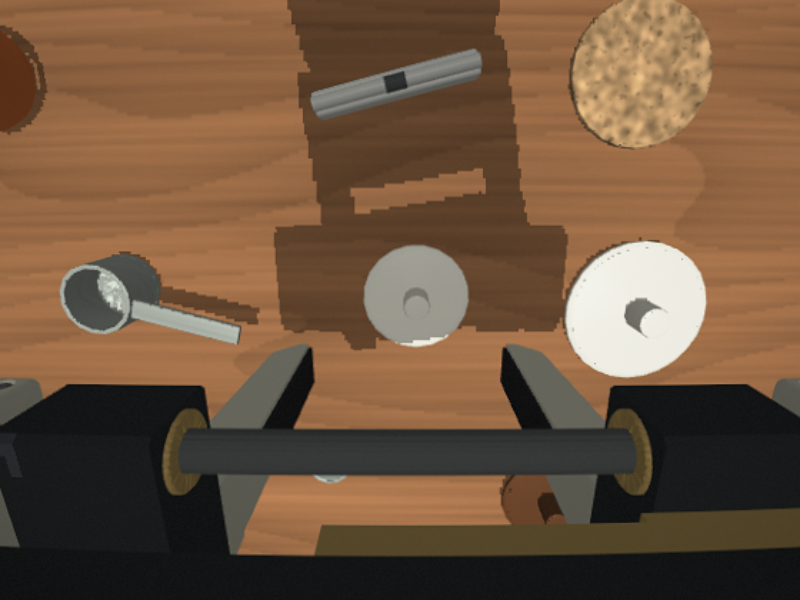

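View pics/t1.png

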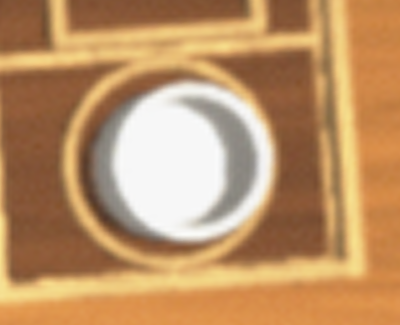

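The bowl stands in the ring, and the lid knob is at about (416,303). I'll measure the bowl rim by depth, then pick and place the lid.

```bash
cat >> h.py <<'E'
def circ(q):
    A=np.c_[2*q[:,:2],np.ones(len(q))]; s=np.linalg.lstsq(A,(q[:,:2]**2).sum(1),rcond=None)[0]
    return s[:2],np.sqrt(s[2]+s[:2]@s[:2])
E
python3 - <<'E'
from h import *
im,d,c=shot("top"); P=cloud(d,c)
m=(np.hypot(P[...,0]-.446,P[...,1]+.278)<.05)&(P[...,2]>.0505)&(P[...,2]<.065); q=P[m]
print("rim",len(q),circ(q),((q.min(0)+q.max(0))/2).round(4),np.ptp(q,0).round(3))
pick((.562,.1495),.0295,np.pi/2,.045,.005,.17)
ctrl.move_to([*WELL,.17],down(np.pi/2)); ctrl.sleep(.2)
im,d,c=shot("wrist"); cv2.imwrite("pics/l2.png",cv2.resize(im,(800,600)))
P=cloud(d,c)
m=(np.hypot(P[...,0]-.446,P[...,1]+.278)<.05)&(P[...,2]>.050)&(P[...,2]<.062); q=P[m]
print("rim wrist",len(q),circ(q),((q.min(0)+q.max(0))/2).round(4),np.ptp(q,0).round(3)); print(st()["tool_pos"],st()["clock"])
E
```

```text
rim 202 (array([ 0.44552357, -0.27728316]), np.float64(0.02899100246417278)) [ 0.4463 -0.2778  0.0547] [0.061 0.062 0.008]
grip 0.015008246571498822 30.000479221343994 [0.5621 0.1495 0.0297]
lift 0.014916581761385663 29.999821186065674 [-0.33 -0.25 -1.2 ] 20.0667
rim wrist 480 (array([ 0.44411955, -0.27824939]), np.float64(0.028339544511684397)) [ 0.4292 -0.278   0.054 ] [0.03  0.06  0.008]
[ 0.44632075 -0.27814065  0.16997085] 21.9417
```

View pics/l2.png

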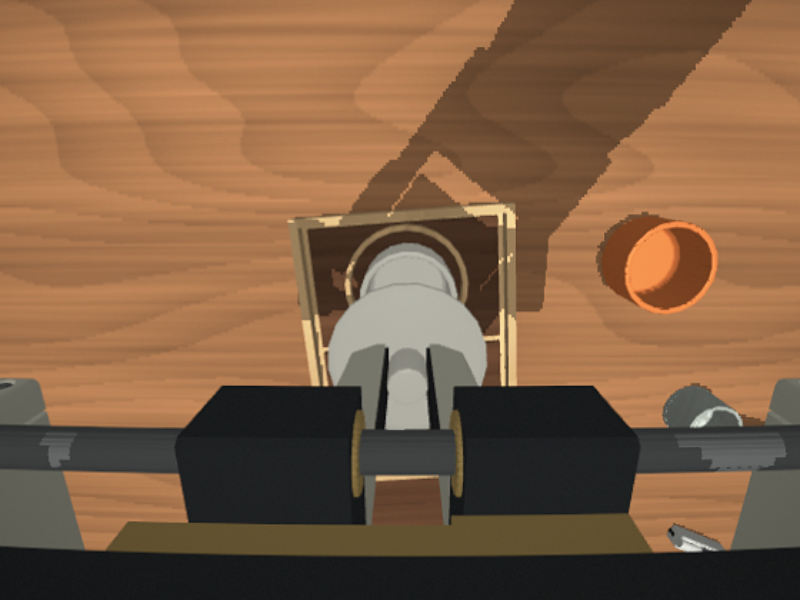

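The lid hangs level over the bowl. Placing it, then viewing the scoop from near.

```bash
python3 - <<'E'
from h import *
B=np.array([.4457,-.278])
settle(B,.0845,.0775,2.)
ctrl.gripper_to(.045); ctrl.movel([*B,.16],.15)
im,d,c=shot("wrist"); cv2.imwrite("pics/l3.png",cv2.resize(im,(800,600))[:, :][60:500,150:650])
ctrl.move_to([.5553,-.0425,.14],down(np.deg2rad(-14.3))); ctrl.sleep(.2)
im,d,c=shot("wrist"); cv2.imwrite("pics/s1.png",cv2.resize(im,(800,600)))
P=cloud(d,c)
m=(np.hypot(P[...,0]-.5553,P[...,1]+.0425)<.035)&(P[...,2]>.029)&(P[...,2]<.04); q=P[m]
print("cup",len(q),circ(q))
print(st()["clock"])
E
```

```text
settle 0.08029999999999997 [ 0.4458 -0.2781  0.0807] [0.25 1.11 6.32] 24.9083
cup 787 (array([ 0.55750304, -0.03864858]), np.float64(0.021724535493101726))
28.5667
```

View pics/s1.png

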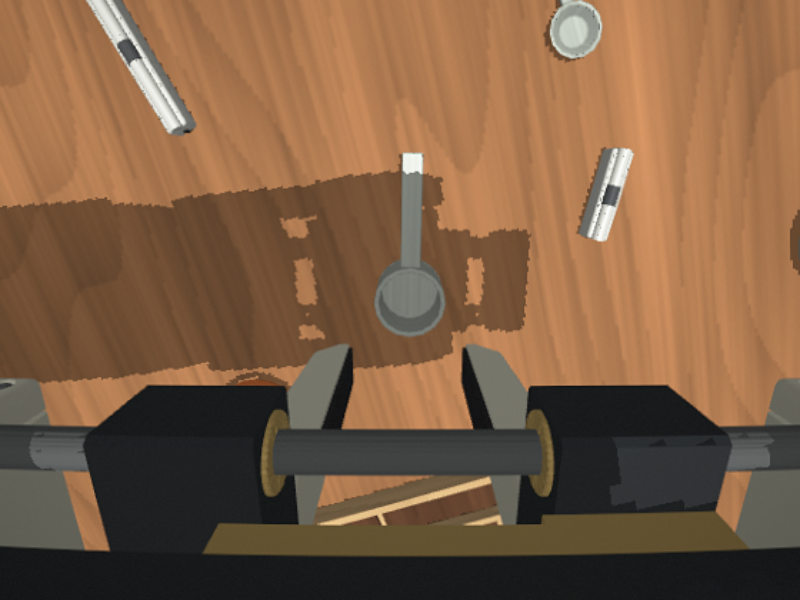

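View pics/l3.png

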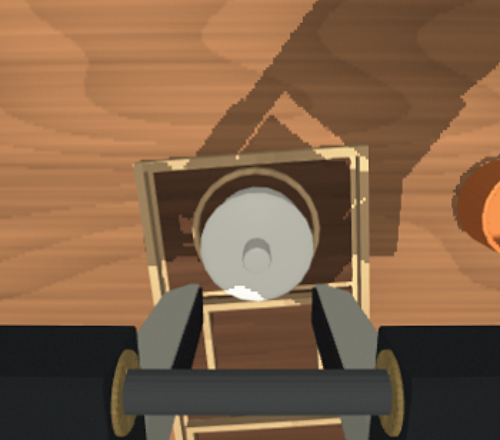

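The lid sits centred on the bowl. The scoop cup is at (410,302) with the handle tip at (412,153), in line with the gripper. Picking it by the cup.

```bash
python3 - <<'E'
from h import *
c=cam("wrist"); cup,he=px2w(np.array([(410.5,302),(412,153)])*.7,.0335,c); v=he-cup
a=np.arctan2(v[1],v[0]); print(cup,he,np.hypot(*v),np.rad2deg(a))
g=(cup*2+np.array([.5553,-.0425]))/3 if np.hypot(*(cup-[.5553,-.0425]))<.005 else None
print(g)
pick(g,.031,a-np.pi/2,.068,.02,.15)
t=np.array([.6348,-.2648]); hd=np.deg2rad(93.8); tc=t-.033*np.array([np.cos(hd),np.sin(hd)])
ctrl.move_to([*tc,.12],down(hd-np.pi/2)); ctrl.sleep(.2)
im,d,c=shot("wrist"); cv2.imwrite("pics/s2.png",cv2.resize(im,(800,600)))
print(tc,st()["clock"],st()["joint_positions"].round(2))
E
```

```text
[ 0.5574801  -0.04308984] [0.57955995 0.0410885 ] 0.08702592446389736 75.30249568538974
[ 0.5567534  -0.04289322]
grip 0.04411979370359041 30.000882502645254 [ 0.5569 -0.0429  0.0313]
lift 0.04381862196722769 29.999698475003242 [0.37 0.   0.15] 32.1083
[ 0.63698704 -0.29772745] 33.4083 [-0.5   0.74  1.3   0.    1.1  -0.57]
```

View pics/s2.png

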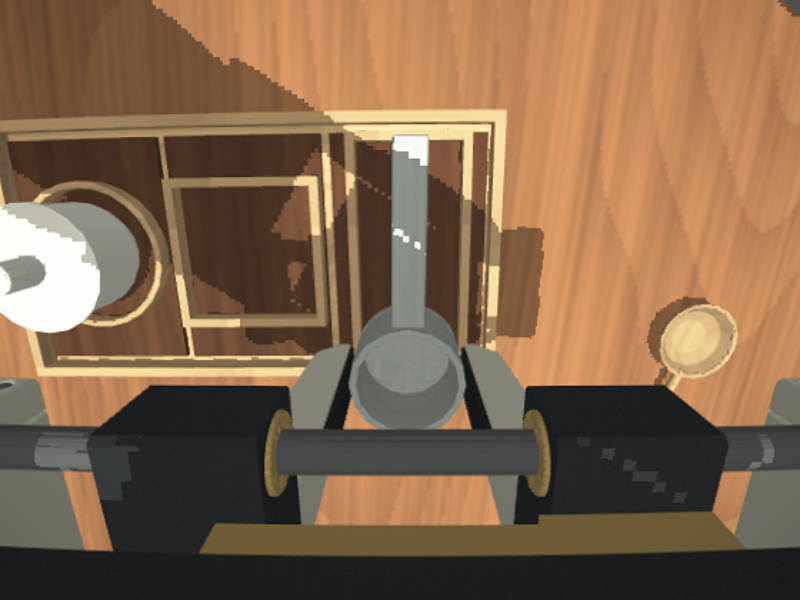

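The scoop is held level with its handle (393-428) centred between the trough walls (355-463). Setting it down, then looking at it and the clip.

```bash
python3 - <<'E'
from h import *
c=cam("wrist")
z=st()["tool_pos"][2]+.002
print("handle tip",px2w(np.array([(410,136)])*.7,z,c), "trough ends/corners",px2w(np.array([(357,140),(463,140)])*.7,.02,c).tolist())
t=np.array([.6370,-.2977])
settle(t,.0445,.0385,2.)
ctrl.gripper_to(.056); ctrl.movel([*t,.16],.15)
im,d,c=shot("wrist"); cv2.imwrite("pics/s3.png",cv2.resize(im,(800,600)))
CL=np.array([.6898,-.0123])
ctrl.move_to([*CL,.14],down(np.deg2rad(65.0-90))); ctrl.sleep(.2)
im,d,c=shot("wrist"); cv2.imwrite("pics/c1.png",cv2.resize(im,(800,600)))
print(st()["clock"],st()["joint_positions"].round(2))
E
```

```text
handle tip [[ 0.63221534 -0.21000322]] trough ends/corners [[0.603631438454883, -0.20510674870291945], [0.6611934027637212, -0.20117729447708993]]
settle 0.041 [ 0.6371 -0.2978  0.0414] [-1.52  0.18  3.82] 36.0
38.825 [-0.09  0.7   1.33 -0.    1.11  0.35]
```

View pics/s3.png

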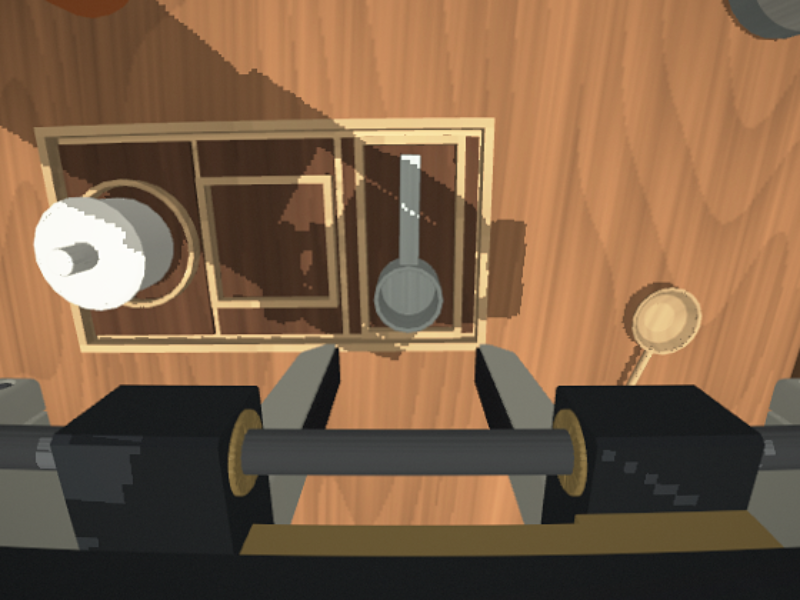

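View pics/c1.png

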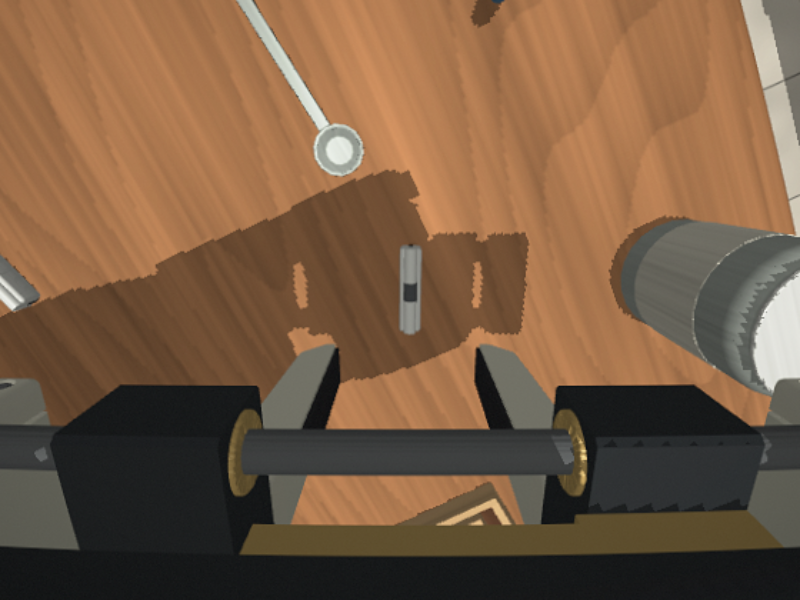

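The scoop stands in the trough with the lid still on the bowl. The clip is centred at (410,291) and aligned with the gripper.

```bash
python3 - <<'E'
from h import *
c=cam("wrist"); e=px2w(np.array([(411,247),(409.5,333),(410,292)])*.7,.016,c); v=e[0]-e[1]
a=np.arctan2(v[1],v[0]); g=e[:2].mean(0); print(e,np.hypot(*v),np.rad2deg(a))
pick(g,.0225,a-np.pi/2,.036,.003,.15)
ctrl.move_to([*DISH,.12],down(TA)); ctrl.sleep(.2)
settle(DISH,.0355,.0295,2.)
ctrl.gripper_to(.032); ctrl.movel([*DISH,.16],.12)
ctrl.move_to([.45,.0,.30],down(np.pi/2)); ctrl.sleep(.3)
im,d,c=shot("top"); o=ortho(im,c,.37,.71,-.38,-.17,.02,1750); cv2.imwrite("pics/f1.png",o)
im,d,c=shot("scene"); cv2.imwrite("pics/f2.png",cv2.resize(im,(800,600)))
print(st()["clock"])
E
```

```text
[[ 0.70553235  0.01395004]
 [ 0.68033399 -0.03803217]
 [ 0.69256382 -0.01248044]] 0.05776770377575635 64.1382243561571
grip 0.013722674042481437 30.00064194202423 [ 0.6931 -0.012   0.0229]
lift 0.013658753369074543 29.999870359897614 [ 0.16 -0.1  -0.2 ] 42.3917
settle 0.0327 [ 0.5409 -0.2726  0.0329] [-0.16 -0.63  4.02] 46.2083
49.5833
```

View pics/f1.png

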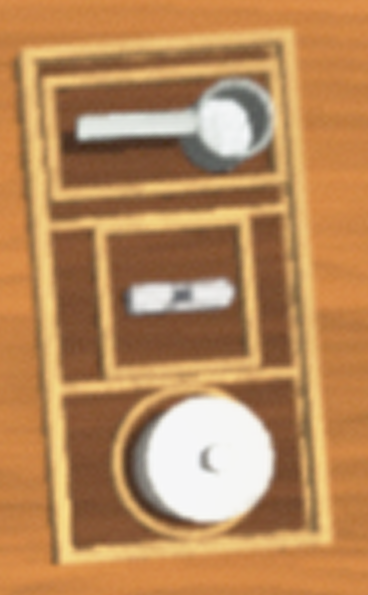

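View pics/f2.png

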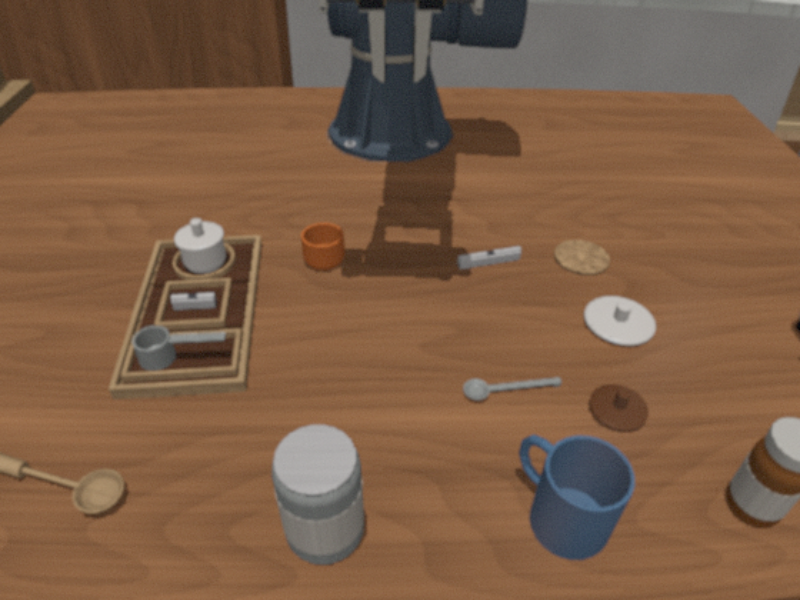

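```bash
python3 -c "
from rig import ctrl
print(ctrl.close_job())"
```

```text
the job is handed in; nothing more can be done
None
```

The caddy is made up and handed in at about 50 s: the bowl stands in the well with its own lid on, the scoop lies cup up along the trough, the short clip is in the dish, each within about 4 mm of centre by the last pictures, and I moved nothing else.

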